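Set the counter display to 20 degrees and load the filled pots

TASK

Set the counter's hinged display board to a 20 degree slope: raise it until it stays up, stack the two risers that together give this slope squarely on the white pad, and lower the board until you feel it rest on the stack. Then lift each pot to feel its weight: stand the filled (heavy) ones on the sloping board, flat on its face with the lid up, and the empty (light) ones upright in the grey tray, without knocking over the two perfume bottles.

Things in the scene. Friction and masses are not known exactly. Their poses are not given: they have to be found in the camera images.
- board (a joint): tilt of the hinged white display board, rad: 0 lying flat, grows as its free edge (robot's side, with the black handle) is raised; stop at 1.4. Panel 200 mm (hinge to free edge) x 220 mm, 0.6 kg. Stiff, damped hinge: raised beyond about 1.25 rad it stays up by itself; left lower it sinks slowly
- board_roller (a point): middle of the steel roller (16 mm diameter, 190 mm long, along y) under the board near its free edge. Its axis is 175 mm from the hinge axis and rests on the fixed base's top when the board is flat, so a stack of h mm standing on the base under the roller sets the angle asin(h/175). Axes as board_face
- board_hinge (a point): middle of the hinge axis (along y), 26 mm above the counter, 8 mm above the top of the dark wooden fixed base (215 x 230 x 18 mm). Axes as board_face: turns with the board
- board_handle (a point): middle of the black handle bar, 12 mm diameter, 120 mm long along y, on two arms 55 mm either side of its middle; its centre line is 45 mm out from the free edge, 245 mm from the hinge axis, 11 mm to the upper side of it; 37 mm above the counter when flat. Can be pinched from above and swung up about the hinge, the bar turning between the fingers
- board_face (a point): centre of the board's upper face (100 mm from the hinge axis, 16 mm to the upper side of it; plate 10 mm thick). x runs down the slope to the hinge and low edge, y along the hinge, z out of the face. A lip 14 mm high along the low edge (inner side at x = +92 mm), rims 8 mm high along both sides (inner sides at y = -104, +104 mm)
- stack_pad (a point): centre of the white marked pad (46 x 66 mm, long side along y) on top of the fixed base, 18 mm above the counter, where the riser stack stands; 164 mm from the hinge axis, straight below the roller when the board is at 20 degrees. x points to the hinge, y along the hinge, z up
- tray_in (a point): centre of the inner floor of the grey refill tray, fixed; outside 100 (x) x 150 (y) x 24 mm high, walls and floor about 4 mm thick
- riser_20_mid (a point): centre of the yellow riser, a block 40 (x) x 60 (y) x 20 mm high, 36 g, standing on the counter; z up
- riser_25_mid (a point): centre of the red riser, a block 40 (x) x 60 (y) x 25 mm high, 45 g, standing on the counter; z up
- riser_35_mid (a point): centre of the blue riser, a block 40 (x) x 60 (y) x 35 mm high, 63 g, standing on the counter; z up
- riser_45_mid (a point): centre of the green riser, a block 40 (x) x 60 (y) x 45 mm high, 81 g, standing on the counter; z up
- pot_1_mid (a point): centre (half-way up) of a round white pot with yellow lid, 46 mm diameter, 36 mm high, z up through the lid; filled (about 300 g) or empty (about 60 g), looks the same either way; may be absent (None)
- pot_2_mid (a point): centre (half-way up) of a round white pot with yellow lid, 46 mm diameter, 36 mm high, z up through the lid; filled (about 300 g) or empty (about 60 g), looks the same either way; may be absent (None)
- pot_3_mid (a point): centre (half-way up) of a round white pot with yellow lid, 46 mm diameter, 36 mm high, z up through the lid; filled (about 300 g) or empty (about 60 g), looks the same either way; may be absent (None)
- pot_4_mid (a point): centre (half-way up) of a round white pot with yellow lid, 46 mm diameter, 36 mm high, z up through the lid; filled (about 300 g) or empty (about 60 g), looks the same either way; may be absent (None)
- pot_5_mid (a point): centre (half-way up) of a round white pot with yellow lid, 46 mm diameter, 36 mm high, z up through the lid; filled (about 300 g) or empty (about 60 g), looks the same either way; may be absent (None)
- perfume_a: amber perfume bottle, 48 mm diameter, 130 mm tall, origin under its centre; a bystander
- perfume_b: green perfume bottle, 48 mm diameter, 120 mm tall, origin under its centre; a bystander
There are look-alikes about, which are no part of the job. Leave any pink or purple look-alike of the part that bears pot_5_mid alone. Of the things that look like the part that bears riser_35_mid, the larger one is meant.

How it is judged (in metres and radians):
On the way, in this order (a step that is already met when the one before it is completed fails the run):
1. the board is raised high (beyond 1.15 rad) (value of joint board above 1.15 rad), for 0.2 s.
2. the red and the blue riser are stacked squarely on the pad, the board still raised (horizontal distance between each of riser_25_mid, riser_35_mid and stack_pad below 0.015 m and angle between the y axis of each of riser_25_mid, riser_35_mid and the y axis of stack_pad, either way round below 0.25 rad and angle between each of riser_25_mid, riser_35_mid's own z axis and vertical below 0.1 rad and distance between riser_25_mid and riser_35_mid between 0.026 and 0.034 m and height (world z) of each of riser_25_mid, riser_35_mid below 0.072 m and value of joint board above 0.9 rad), for 0.2 s.
3. the board is down on the stack, at 19 to 21 degrees (horizontal distance between each of riser_25_mid, riser_35_mid and stack_pad below 0.015 m and angle between the y axis of each of riser_25_mid, riser_35_mid and the y axis of stack_pad, either way round below 0.25 rad and angle between each of riser_25_mid, riser_35_mid's own z axis and vertical below 0.1 rad and distance between riser_25_mid and riser_35_mid between 0.026 and 0.034 m and height (world z) of each of riser_25_mid, riser_35_mid below 0.072 m and value of joint board between 0.3316 and 0.3665 rad), for 0.3 s.
At the end, for the whole second after the job is handed in: Board resting at 20 +-1 degrees on the red and blue risers, stacked flat within 15 mm of the pad centre and square within 0.25 rad; every filled pot flat on the board inside its rims, lid up; every empty pot upright on the tray floor (all of step 3 and x of pot_1_mid in the frame of board_face between -0.095 and 0.085 m and y of pot_1_mid in the frame of board_face between -0.1 and 0.1 m and z of pot_1_mid in the frame of board_face between 0.012 and 0.024 m and angle between the z axis of each of pot_1_mid, pot_3_mid, pot_4_mid and the z axis of board_face, either way round below 0.15 rad and angle between each of pot_1_mid, pot_3_mid, pot_4_mid's own z axis and vertical below 0.6 rad and x of pot_3_mid in the frame of board_face between -0.095 and 0.085 m and y of pot_3_mid in the frame of board_face between -0.1 and 0.1 m and z of pot_3_mid in the frame of board_face between 0.012 and 0.024 m and x of pot_4_mid in the frame of board_face between -0.095 and 0.085 m and y of pot_4_mid in the frame of board_face between -0.1 and 0.1 m and z of pot_4_mid in the frame of board_face between 0.012 and 0.024 m and x of pot_2_mid in the frame of tray_in between -0.046 and 0.046 m and y of pot_2_mid in the frame of tray_in between -0.071 and 0.071 m and z of pot_2_mid in the frame of tray_in between 0.01 and 0.026 m and angle between each of pot_2_mid, pot_5_mid's own z axis and vertical below 0.15 rad and x of pot_5_mid in the frame of tray_in between -0.046 and 0.046 m and y of pot_5_mid in the frame of tray_in between -0.071 and 0.071 m and z of pot_5_mid in the frame of tray_in between 0.01 and 0.026 m); the robot touches nothing.
It fails at once if a perfume bottle is knocked over (angle between any of perfume_a, perfume_b's own z axis and vertical above 0.6 rad).
Of pot_1, pot_2, pot_3, pot_4, pot_5 only 3 to 4 are there at a start; the rules pass over those that are not, and their reading is None.
At some moment in a run one of pot_1, pot_2, pot_3, pot_4, pot_5 may be knocked a few centimetres aside while the robot is not near it.
Once in a run the grip may slacken for a moment while it holds something.
It also fails if it takes over 210 s, if anything falls off the work surface, if the arm or the gripper's body presses on something with over 40 N, if the wrist force passes 120 N, or if a joint passes its speed limit or range.

ROBOT

A 7-joint arm with a two-finger parallel gripper is mounted at the origin on the work surface. World frame = base frame: x ahead of the robot, y to its left, z up, the work surface at z = 0. Lengths are in m, angles in degrees, forces in N, time in s.
With the tool pointing down it reaches from about 0.35 to 0.775 m from the base axis. Payload 3.1 kg.
Tool frame: the origin (TCP) lies on the centre line of the jaws, within the pads' length; the fingertips stand 17 mm ahead of it and the grasp point (between the pads) lies 2 mm behind it (robot.tip_reach is the distance from the TCP to the fingertips, in m); z points along the fingers, y is the direction in which the jaws open and shut (so a half turn about z gives the same grasp; the last joint's range is limited). The gripper opens to 85 mm and grips with 20 to 120 N. Pads are 22 mm wide; open, the fingers measure 114 mm over their backs; the gripper's body (76 mm by 85 mm) begins 54 mm behind the grasp point. The pads swing forward as they close: fully open they stand 13 mm farther back than shut.
Start: joints at [63.272, 17.813, 0.802, 86.603, -0.252, 75.585, -1.558], TCP at [0.227, -0.501, 0.248] pointing down, gripper open.
Joint ranges: [-154.91, 154.91], [-16.99, 109.72], [-72.82, 74.43], [7.12, 147.25], [-82.49, 262.49], [11.32, 116.49], [-174.64, 174.64]. Speed limits (degrees/s): [159.86, 159.86, 180, 180, 180, 180, 180].

INTERFACE

Orientations are given as [roll, pitch, yaw] about the fixed x, y, z axes, in that order (R = Rz(yaw) Ry(pitch) Rx(roll)).
In Python, from station import robot, fingers, vision, workorder, recognise gives the robot as it stands. Calls block until the motion is done:
- robot.move_to(position, orientation): joint-space move of the TCP to a pose.
- robot.line_to(position, orientation=None, velocity=0.15, f_stop=None): straight line of the TCP; orientation=None keeps the orientation; velocity is the mean speed in m/s. With f_stop (N) it stops when the force on the tool has changed by that much, and returns True; else False.
- robot.move_j(angles): joint-space move.
- fingers.gripper_to(opening, force=None): opening from 0.0 (shut) to 1.0 (fully open); force is the grip in N (None keeps the last); returns when the fingers have stopped.
- robot.pause(seconds).
- robot.inverse_kinematics(position, orientation): joint angles nearest the present ones, or None.
- vision.grab_frame(name): name is "scene" or "top"; returns the picture (384x512x3 uint8, red, green, blue); there is no depth.
- vision.calibration(name): a dict with "mtx" (3x3 intrinsics, pixels), "extrinsics" (4x4, takes a point from world to camera coordinates). Camera axes: x right, y up, looking along -z (the intrinsics and any distortion apply to the point x, -y, -z); pixel columns grow to the right and rows downward; lengths in m; the calibration is good to about 2 mm. A picture is of the moment at which its call begins. calibration takes no time and is no camera call.
A pose or a line that the arm cannot do raises robot.PlanningError and nothing moves.
- workorder.close_job(): hands the job in, once; it reports no verdict.
Trained networks look in the newest picture that a camera, given by its name, has taken for a name from the list of things; names that differ only in an ending like _2 or _b are one class to them, and where a whole thing is asked for, a point or a joint stands for the part that bears it (a point fixed in the world has none). Each returns a list of dicts, best first, with "p" (0 to 1); they miss things now and then, are a little off and sometimes report something else, mostly with a low value. They report only what shows in the picture. A call takes as long as a camera call. They do not tell look-alikes from the thing itself.
- recognise(label, camera): "rect" ([centre column, centre row, width, height] in pixels, round what is visible of it).
Readings, each from a call of its own:
- robot.current_time_s(): time.
- robot.current_joint_positions(): joint angles.
- robot.current_dq(): joint speeds.
- robot.current_joint_torque(): joint torques, N m.
- robot.current_tool_pos(): TCP position.
- robot.current_eef_rot(): TCP orientation.
- robot.current_contact_force(): force on the tool from outside, world axes, zero at the start.
- robot.current_torque(): the same for the moment, N m.
- robot.current_finger_gap(): opening from 0.0 (shut) to 1.0 (fully open).
Only numpy, scipy, OpenCV 4.12 (cv2) and the standard library are available. Lean on these libraries where they do the work, as an engineer would, in place of code of your own. Each camera call takes 0.05 s, during which the arm holds its last target. There are 200 camera calls.

## Working session

There is one attempt and no reset: what is moved stays moved. The work goes in short steps, each a Python script; the robot and the scene stay as the last script left them, time stands still between calls to the robot, and variables do not carry over. Pictures are saved under pics/ and viewed, about 12 in all and at most 16, crops included, and the job is handed in when it is done.

```bash
ls; mkdir -p pics; python3 - <<'E'
from station import robot, fingers, vision, workorder, recognise
import cv2, numpy as np
for n in ("scene","top"):
    im=vision.grab_frame(n); cv2.imwrite(f"pics/{n}0.png",cv2.cvtColor(cv2.resize(im,(800,600),interpolation=cv2.INTER_CUBIC),cv2.COLOR_RGB2BGR))
    c=vision.calibration(n); print({k:np.round(v,4).tolist() for k,v in c.items()})
    for l in ("board_handle","board","tray_in","riser_25_mid","riser_35_mid","pot_1_mid","perfume_a"):
        print(n,l,[(np.round(d["rect"]).astype(int).tolist(),round(d["p"],2)) for d in recognise(l,n)])
print(robot.current_time_s(), robot.tip_reach)
E
```

```text
pics
{'mtx': [[419.409, 0.0, 257.7442], [0.0, 419.409, 191.8931], [0.0, 0.0, 1.0]], 'extrinsics': [[0.7803, 0.6254, 0.0038, -0.416], [-0.4893, 0.6068, 0.6264, 0.2365], [0.3894, -0.4906, 0.7795, -1.2806], [0.0, 0.0, 0.0, 1.0]]}
scene board_handle [([268, 224, 128, 105], 0.69), ([123, 237, 24, 23], 0.39)]
scene board [([123, 237, 23, 25], 0.47)]
scene tray_in [([278, 115, 53, 45], 0.64), ([114, 280, 24, 26], 0.3)]
scene riser_25_mid [([305, 131, 22, 22], 0.69)]
scene riser_35_mid [([343, 148, 26, 24], 0.76), ([334, 172, 24, 18], 0.76)]
scene pot_1_mid []
scene perfume_a [([209, 344, 29, 36], 0.98), ([393, 152, 22, 40], 0.85), ([278, 114, 55, 45], 0.71)]
{'mtx': [[433.9907, 0.0, 258.7869], [0.0, 433.9907, 191.3518], [0.0, 0.0, 1.0]], 'extrinsics': [[0.0049, -1.0, -0.0001, 0.0169], [0.9893, 0.0048, 0.1456, -0.546], [-0.1456, -0.0008, 0.9893, -1.0835], [0.0, 0.0, 0.0, 1.0]]}
top board_handle [([288, 178, 90, 101], 0.89), ([286, 176, 90, 103], 0.4)]
top board [([285, 176, 91, 102], 0.68), ([115, 218, 29, 17], 0.34), ([376, 266, 16, 18], 0.3)]
top tray_in [([154, 262, 62, 42], 0.94)]
top riser_25_mid [([157, 220, 24, 15], 0.68)]
top riser_35_mid [([194, 162, 22, 18], 0.6), ([158, 168, 25, 21], 0.59), ([378, 268, 20, 17], 0.56)]
top pot_1_mid []
top perfume_a [([404, 134, 30, 31], 0.95), ([140, 121, 27, 27], 0.78)]
0.8 0.017
```

View pics/scene0.png

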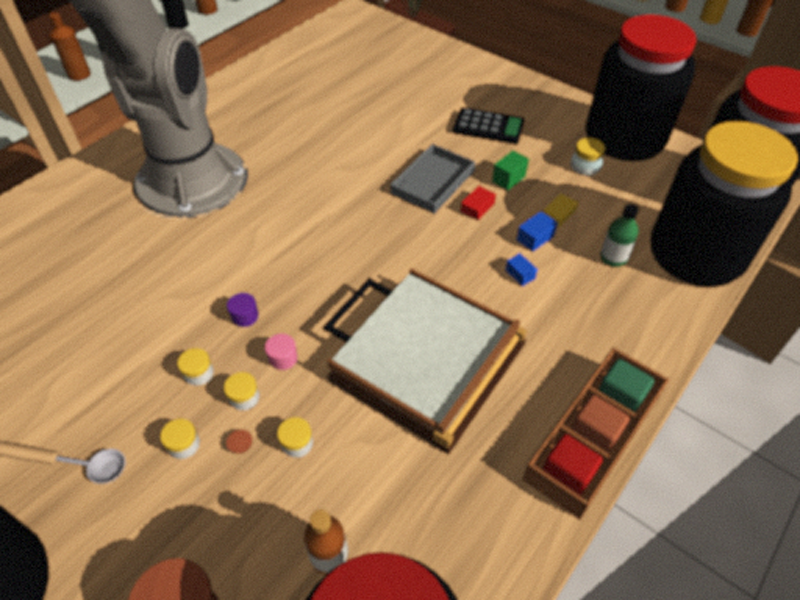

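View pics/top0.png

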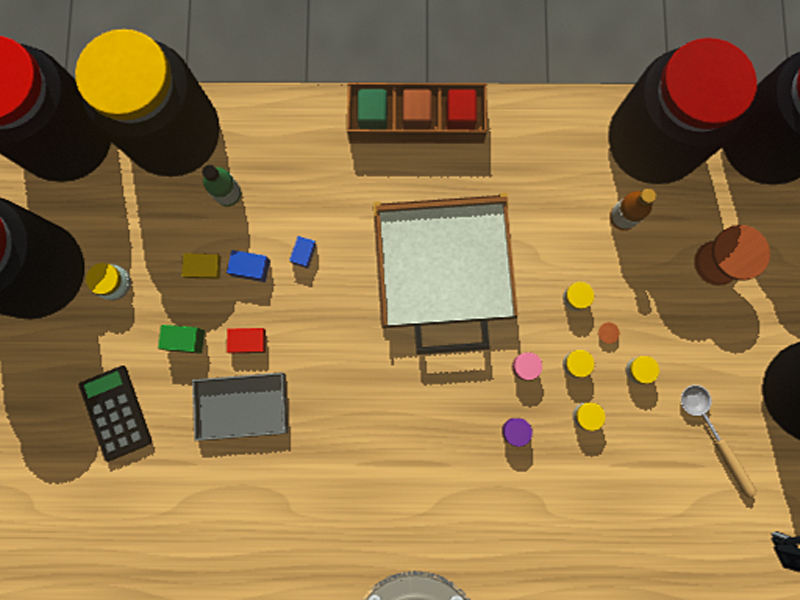

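The top view shows four pots at (580,295), (580,363), (645,369) and (591,416). It also shows the red riser at (246,340), the large blue one at (248,265) and the small blue look-alike at (303,250). The tray is at (240,407), the board centre at (447,262), and the handle bar runs from (416,352) to (490,348). The jar at (108,281) and the pink and purple pots are bystanders. Next I'll measure these.

```bash
cat > h.py <<'E'
from station import robot, fingers, vision, workorder, recognise
import cv2, numpy as np
from scipy.optimize import minimize
def grab(n="top"): return vision.grab_frame(n)
def proj(P,n="top"):
    c=vision.calibration(n); P=np.atleast_2d(P); E=np.array(c["extrinsics"]); K=np.array(c["mtx"])
    q=P@E[:3,:3].T+E[:3,3]; q=q*[1,-1,-1]; q=q@K.T; return q[:,:2]/q[:,2:]
def ray(u,v,z,n="top"):
    c=vision.calibration(n); E=np.array(c["extrinsics"]); K=np.array(c["mtx"]); R=E[:3,:3]
    C=-R.T@E[:3,3]; d=np.linalg.inv(K)@[u,v,1]; d=R.T@(d*[1,-1,-1]); return C+d*(z-C[2])/d[2]
def mask(im,lo,hi,roi=None):
    m=cv2.inRange(cv2.cvtColor(im,cv2.COLOR_RGB2HSV),np.array(lo),np.array(hi))
    if roi: k=np.zeros_like(m); x0,y0,x1,y1=roi; k[y0:y1,x0:x1]=1; m=m*k
    return m
def blobs(m,amin=20):
    n,l,s,c=cv2.connectedComponentsWithStats(m); return sorted([(int(s[i,4]),c[i],l==i) for i in range(1,n) if s[i,4]>=amin],key=lambda t:-t[0])
def boxfit(m,size,z0,n="top"):
    """x,y,yaw of a box on height z0 whose silhouette matches mask m"""
    ys,xs=np.nonzero(m); p=ray(xs.mean(),ys.mean(),z0+size[2]*.7,n); S=8
    x0,y0=xs.min()-6,ys.min()-6; w,h=xs.max()-x0+7,ys.max()-y0+7
    M=cv2.resize(m[y0:y0+h,x0:x0+w].astype(np.uint8),None,fx=S,fy=S,interpolation=cv2.INTER_NEAREST)
    B=np.array([[a,b,c] for a in(-.5,.5) for b in(-.5,.5) for c in(0,1)])*size
    def cost(q):
        c,s=np.cos(q[2]),np.sin(q[2]); P=B@np.array([[c,s,0],[-s,c,0],[0,0,1]])+[q[0],q[1],z0]
        uv=(proj(P,n)-[x0,y0]+.5)*S; I=np.zeros_like(M)
        cv2.fillConvexPoly(I,cv2.convexHull(np.round(uv).astype(np.int32)),1)
        return (I!=M).sum()/ (M.sum()+1)
    best=min((minimize(cost,[p[0],p[1],a],method="Nelder-Mead",options=dict(initial_simplex=np.array([[p[0],p[1],a],[p[0]+.006,p[1],a],[p[0],p[1]+.006,a],[p[0],p[1],a+.2]]))) for a in(-.3,0,.3)),key=lambda r:r.fun)
    return np.round(best.x,4),round(best.fun,3)
YEL=((20,130,110),(33,255,255))
def pots(im,n="top",z=.034):
    return [(a,np.round(ray(*c,z,n)[:2],4).tolist(),np.round(c).tolist()) for a,c,_ in blobs(mask(im,*YEL),25)]
E
python3 - <<'E'
from h import *
im=grab()
print("pots",pots(im))
for nm,lo,hi,s in (("red",(0,150,60),(6,255,255),(.04,.06,.025)),("blue",(105,120,40),(125,255,255),(.04,.06,.035))):
    for a,c,m in blobs(mask(im,lo,hi,(90,130,215,250))): print(nm,a,c.round(1),boxfit(m,s,0))
a,c,m=blobs(mask(im,(0,0,110),(179,70,255),(230,120,340,215)))[0]
r=cv2.minAreaRect(np.argwhere(m)[:,::-1].astype(np.float32)); print("white",a,r)
for q in cv2.boxPoints(r): print(q.round(1),ray(*q,.042).round(4))
dk=blobs(mask(im,(0,0,0),(179,255,50),(255,205,325,232)))
for a,c,m in dk[:3]:
    r=cv2.minAreaRect(np.argwhere(m)[:,::-1].astype(np.float32)); print("dark",a,r,ray(*r[0],.037).round(4))
a,c,m=blobs(mask(im,(0,0,0),(179,80,255),(120,235,190,290)))[0]; r=cv2.minAreaRect(np.argwhere(m)[:,::-1].astype(np.float32)); print("tray",a,r,ray(*r[0],.02).round(4))
cv2.imwrite("pics/b.png",cv2.cvtColor(cv2.resize(im[120:240,220:350],(780,720))[:600],cv2.COLOR_RGB2BGR))
E
```

```text
pots [(2501, [0.9487, 0.5199], [77.0, 45.0]), (320, [0.6034, 0.3654], [127.0, 169.0]), (319, [0.5805, 0.527], [65.0, 178.0]), (277, [0.3567, -0.284], [378.0, 266.0]), (267, [0.4331, -0.3758], [413.0, 236.0]), (263, [0.4425, -0.2696], [371.0, 232.0]), (253, [0.5565, -0.2735], [371.0, 188.0]), (52, [0.7283, -0.394], [414.0, 125.0]), (25, [0.5007, 0.2754], [160.0, 208.0])]
red 362 [156.6 217.4] (array([0.4792, 0.2867, 0.0015]), np.float64(0.114))
blue 342 [157.5 168.9] (array([ 0.6079,  0.2892, -0.2379]), np.float64(0.261))
blue 192 [193.1 160.3] (array([ 0.6356,  0.2135, -0.2224]), np.float64(0.807))
white 5477 ((285.5148010253906, 168.95346069335938), (71.9010009765625, 80.82289123535156), 85.84036254882812)
[242.6 136. ] [0.6927 0.0629 0.042 ]
[323.2 130.2] [ 0.7096 -0.1496  0.042 ]
[328.4 201.9] [ 0.5191 -0.1599  0.042 ]
[247.8 207.7] [0.5029 0.0476 0.042 ]
dark 243 ((287.14056396484375, 214.89703369140625), (19.465190887451172, 48.9769287109375), 85.76361083984375) [ 0.4854 -0.0537  0.037 ]
tray 2283 ((152.5865478515625, 259.728515625), (39.193359375, 60.324546813964844), 85.51539611816406) [0.3695 0.2922 0.02  ]
```

View pics/b.png

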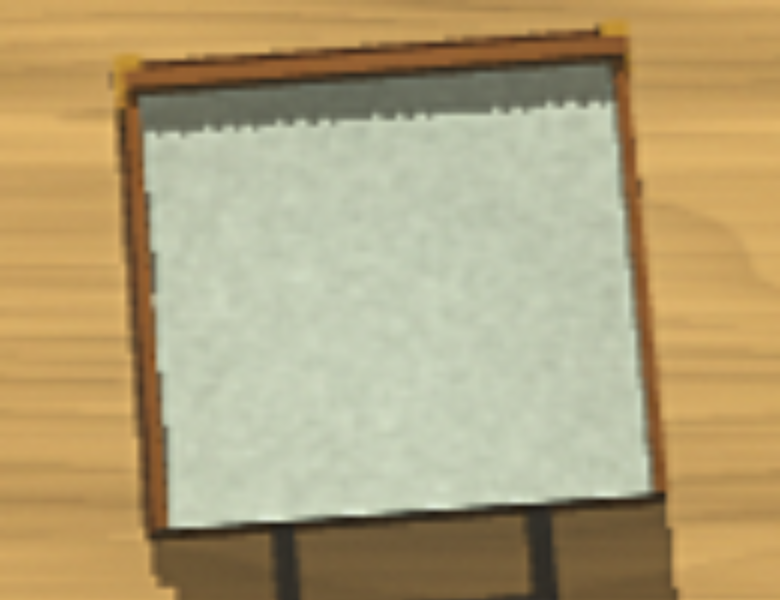

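The close crop shows the white face with its rims. Its inner area measures 208 × 191 mm, against 208 × 192 mm given, and the yaw is about 4.2°. I'll check reach, then raise the board.

```bash
cat >> h.py <<'E'
YAW=4.2; D=np.array([np.cos(np.radians(YAW)),np.sin(np.radians(YAW)),0]); L=np.array([-D[1],D[0],0])
FACE0=np.array([.610,-.0495,.042]); HINGE=np.array([*(FACE0+.1*D)[:2],.026])
def bar(t): # handle centre line at tilt t
    return HINGE-D*(.245*np.cos(t)-.011*np.sin(t))+np.array([0,0,1])*(.245*np.sin(t)+.011*np.cos(t))
def face(t,x,y,z): # point in board_face frame -> world
    Z=np.array([0,0,1]); u=D*np.cos(t)-Z*np.sin(t); n=D*np.sin(t)+Z*np.cos(t)
    return HINGE-u*.1+n*.016+u*x+L*y+n*z
E
python3 - <<'E'
from h import *
im=grab()
for lo in ((100,80,20),(105,120,40)):
  for a,c,m in blobs(mask(im,lo,(130,255,255),(90,130,215,200)))[:2]: print("blue",a,c.round(1),boxfit(m,(.04,.06,.035),0))
print(bar(0),bar(1.33))
O=[0,0,-.002]
for y in (94.2,-85.8):
  for t in (0,.7,1.33): print(y,t,np.round(robot.inverse_kinematics(bar(t)+O,[180,0,y]),0))
t=.35
from scipy.spatial.transform import Rotation as Ro
for y in (4.2,94.2,-85.8,184.2):
  R=Ro.from_euler('y',20,degrees=True)
  R=Ro.from_euler('z',4.2,degrees=True)*R*Ro.from_euler('z',y-4.2,degrees=True)*Ro.from_euler('x',180,degrees=True)
  for fx in (-.05,.05):
    q=robot.inverse_kinematics(face(t,fx,.06,.08),R.as_euler('xyz',degrees=True).tolist()); print(y,fx,face(t,fx,.06,.03).round(3),None if q is None else np.round(q,0))
E
```

```text
blue 358 [157.8 168.9] (array([ 0.6078,  0.2871, -0.2403]), np.float64(0.211))
blue 197 [193.3 160.3] (array([ 0.6363,  0.2124, -0.2626]), np.float64(0.79))
blue 342 [157.5 168.9] (array([ 0.6079,  0.2892, -0.2379]), np.float64(0.261))
blue 192 [193.1 160.3] (array([ 0.6356,  0.2135, -0.2224]), np.float64(0.807))
[ 0.4653894  -0.06011954  0.037     ] [ 0.66211566 -0.04567286  0.26655459]
94.2 0 [ 29.  26. -30. 113.  18.  46.  -7.]
94.2 0.7 [ 31.  22. -35.  94.  13.  69.  -3.]
94.2 1.33 [ 20.  35. -33.  63.  18.  87.  -5.]
-85.8 0 [  11.   23.   -7.  114.    4.   44. -174.]
-85.8 0.7 [ -41.   29.   65.   96.  -27.   72. -147.]
-85.8 1.33 [ -29.   43.   64.   66.  -38.   92. -149.]
4.2 -0.05 [0.581 0.008 0.121] [  8.  43. -21.  63.  12.  96. -97.]
4.2 0.05 [0.674 0.015 0.086] [  3.  58. -17.  40.  13. 104. -94.]
94.2 -0.05 [0.581 0.008 0.121] [ 12.  45. -30.  63.  18.  97. -11.]
94.2 0.05 [0.674 0.015 0.086] [  6.  59. -28.  39.  21. 105.  -7.]
-85.8 -0.05 [0.581 0.008 0.121] [ -31.   54.   64.   65.  -38.  103. -151.]
-85.8 0.05 [0.674 0.015 0.086] [ -21.   66.   64.   42.  -48.  111. -158.]
184.2 -0.05 [0.581 0.008 0.121] [ 17.  47. -41.  63.  24.  99.  75.]
184.2 0.05 [0.674 0.015 0.086] [  9.  61. -41.  39.  31. 107.  78.]
```

```bash
cat >> h.py <<'E'
DN=lambda y:[180,0,y]
Fz=lambda: np.round(robot.current_contact_force(),1).tolist()
O=np.array([0,0,-.002])
E
python3 - <<'E'
from h import *
fingers.gripper_to(.38,30)
b=bar(0)
robot.move_to(b+[0,0,.2],DN(94.2)); 
robot.line_to(b+[0,0,.06],velocity=.25)
print(robot.current_time_s(),"down",robot.line_to(b+O,velocity=.08,f_stop=6),Fz())
fingers.gripper_to(0.0,40); print("gap",robot.current_finger_gap()*85,Fz(),robot.current_tool_pos())
try:
  for t in np.linspace(.1,1.34,14):
    robot.line_to(bar(t)+O,velocity=.09)
    f=Fz()
    if np.linalg.norm(f)>50: print("force!",t,f); break
  print(t,f,robot.current_time_s(),"gap",robot.current_finger_gap()*85)
except robot.PlanningError as e: print("plan",t,e)
for n in ("scene","top"): cv2.imwrite(f"pics/{n}1.png",cv2.cvtColor(cv2.resize(grab(n),(640,480)),cv2.COLOR_RGB2BGR))
E
```

```text
3.9917 down False [-0.5, -0.3, 0.8]
gap 10.211660631500886 [4.9, -0.6, -1.3] [ 0.46799982 -0.06003612  0.03596294]
1.34 [-1.7, 0.6, 7.3] 10.975 gap 10.386586480295732
```

View pics/scene1.png

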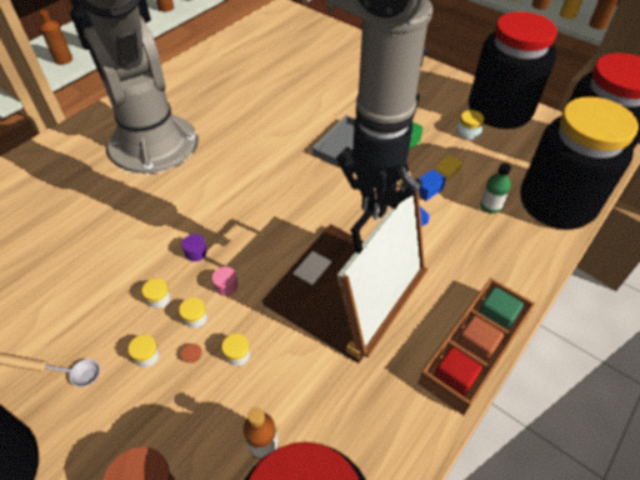

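The board is up at about 75° and the white pad shows at about (312,268). Next I'll release the board, pick the red riser, and measure the pad on the way.

```bash
python3 - <<'E'
from h import *
fingers.gripper_to(.38,30); p=np.array(robot.current_tool_pos())
robot.line_to(p+[0,0,.06],velocity=.2)
robot.move_to([.479,.287,.12],DN(94.2))
im=grab()
cv2.imwrite("pics/top2.png",cv2.cvtColor(cv2.resize(im[100:290,110:360],(750,570)),cv2.COLOR_RGB2BGR))
for a,c,m in blobs(mask(im,(0,0,110),(179,60,255),(240,150,340,225)))[:4]:
    r=cv2.minAreaRect(np.argwhere(m)[:,::-1].astype(np.float32)); print(a,r,ray(*r[0],.018).round(4))
print("expected pad",HINGE-.164*D, proj(np.array([*(HINGE-.164*D)[:2],.018])))
print(proj(face(1.33,-.1,.11,0)),proj(face(1.33,-.1,-.11,0)),robot.current_time_s())
E
```

```text
417 ((286.23895263671875, 192.58409118652344), (16.895828247070312, 24.612030029296875), 86.18592071533203) [ 0.5462 -0.0529  0.018 ]
expected pad [ 0.54617187 -0.05418724  0.026     ] [[286.74111894 192.60513867]]
[[238.42635612 123.77298461]] [[337.53447695 117.21012552]] 13.5083
```

View pics/top2.png

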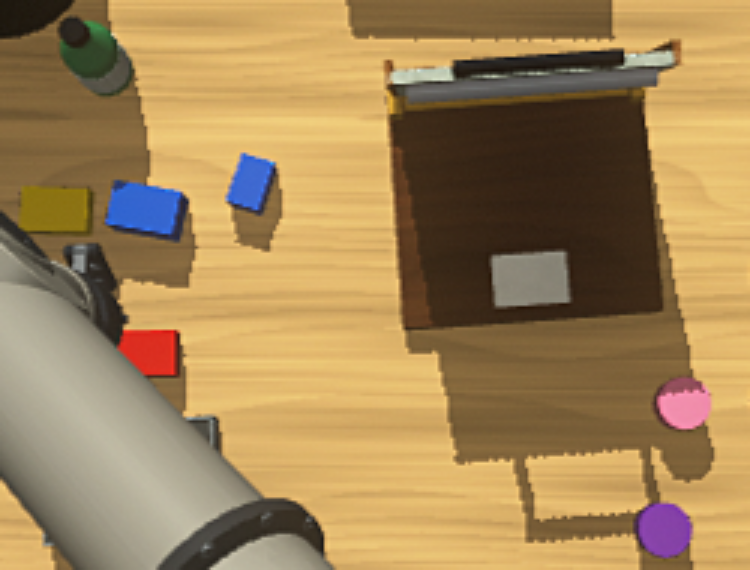

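Top view: the board stays up, the pad is at about (530,278), which agrees with the expected point to 2 mm, and red and large blue are clear to grasp. Now I'll stack them.

```bash
cat >> h.py <<'E'
PAD=np.array([.5462,-.0532,.018])
def pick(xy,yaw,z,op=.68,f=40,lift=.14,zap=.13):
    fingers.gripper_to(op,f); robot.move_to([*xy,zap],DN(yaw))
    s=robot.line_to([*xy,z],velocity=.15,f_stop=8)
    if s: print("hit on descent",robot.current_tool_pos(),Fz())
    fingers.gripper_to(0,f); g=robot.current_finger_gap()*85
    robot.line_to([*xy,lift],velocity=.2); print("gap",g,robot.current_finger_gap()*85,"t",robot.current_time_s())
    return g
E
python3 - <<'E'
from h import *
def place(z):
    robot.move_to([*PAD[:2],.15],DN(94.2)); print("carry gap",robot.current_finger_gap()*85)
    robot.line_to([*PAD[:2],z+.012],velocity=.15)
    s=robot.line_to([*PAD[:2],z-.003],velocity=.03,f_stop=4); print("contact",s,robot.current_tool_pos()[2],"nominal",z)
    fingers.gripper_to(.68); robot.line_to([*PAD[:2],.17],velocity=.2)
pick([.4792,.2867],90,.020); place(.038)
pick([.6078,.2880],76.3,.026); 
place(.069)
robot.move_to([.45,.05,.25],DN(94.2))
im=grab(); cv2.imwrite("pics/top3.png",cv2.cvtColor(cv2.resize(im[100:290,200:450],(750,570)),cv2.COLOR_RGB2BGR))
cv2.imwrite("pics/scene3.png",cv2.cvtColor(cv2.resize(grab("scene")[140:320,100:340],(720,540)),cv2.COLOR_RGB2BGR))
for a,c,m in blobs(mask(im,(105,120,40),(125,255,255),(230,150,340,240)))[:1]: print("blue",a,boxfit(m,(.04,.06,.035),.043))
print(robot.current_time_s())
E
```

```text
gap 39.01851205445184 38.97613056998142 t 16.0583
carry gap 38.877001266172584
contact True 0.03922421841235828 nominal 0.038
gap 39.45364652156962 39.65638001246047 t 23.1167
carry gap 39.495367335212855
contact True 0.07064448753800197 nominal 0.069
blue 394 (array([ 0.5457, -0.0566,  0.0632]), np.float64(0.103))
27.2083
```

View pics/scene3.png

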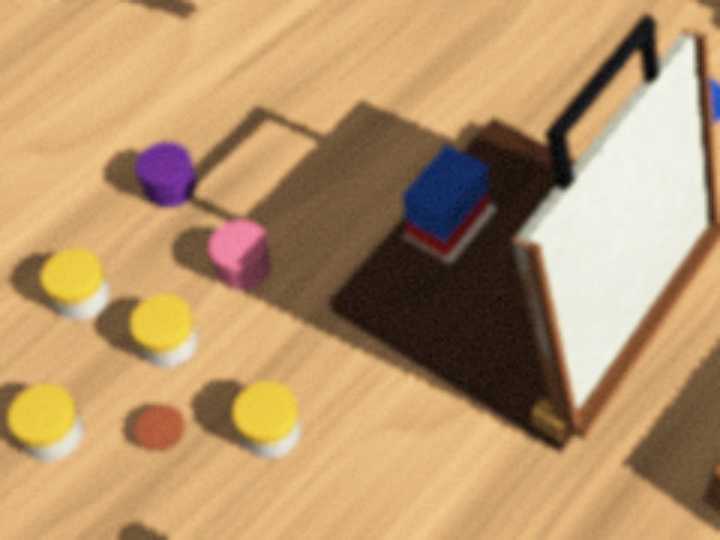

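The scene shows the blue riser squarely on the red one on the pad, with the board still up. Next I'll lower the board.

```bash
python3 - <<'E'
from h import *
fingers.gripper_to(.45,40); b=bar(1.34)
robot.move_to(b+[0,0,.07],DN(94.2)); print("hit",robot.line_to(b+O,velocity=.1,f_stop=5),Fz())
fingers.gripper_to(0,40); print("gap",robot.current_finger_gap()*85,Fz(),robot.current_tool_pos())
for t in np.linspace(1.25,.45,9): robot.line_to(bar(t)+O,velocity=.09)
print("gap",robot.current_finger_gap()*85,Fz())
robot.line_to(bar(.40)+O,velocity=.05); robot.pause(.3)
s=robot.line_to(bar(.33)+O,velocity=.02,f_stop=5)
p=robot.current_tool_pos(); print("contact",s,p,Fz(),"expected z",(bar(.35)+O)[2],"t",robot.current_time_s())
fingers.gripper_to(.38,20); robot.pause(.3)
p=np.array(robot.current_tool_pos()); robot.line_to(p+[0,0,.08],velocity=.15)
robot.move_to([.40,-.15,.3],DN(4.2)); robot.pause(.5)
im=grab(); cv2.imwrite("pics/scene4.png",cv2.cvtColor(cv2.resize(grab("scene")[140:320,100:340],(720,540)),cv2.COLOR_RGB2BGR))
a,c,m=blobs(mask(im,(0,0,110),(179,70,255),(230,120,340,225)))[0]
r=cv2.minAreaRect(np.argwhere(m)[:,::-1].astype(np.float32)); print("white",r)
for t in (.33,.35,.37): print(t,proj([face(t,-.1,.104,0),face(t,-.1,-.104,0),face(t,.092,.104,0)]).round(1).tolist())
print(cv2.boxPoints(r).round(1).tolist()); print(pots(im)); print(robot.current_time_s())
E
```

```text
hit False [1.0, 0.5, 0.5]
gap 10.286601339493705 [0.0, -0.4, 2.9] [ 0.66500719 -0.04527839  0.26601785]
gap 10.598431843122913 [5.9, -0.5, -5.7]
contact True [ 0.48661462 -0.05891437  0.12139448] [-1.1, 0.2, 4.5] expected z 0.11834306266790673 t 34.775
white ((287.1116943359375, 162.56344604492188), (64.12234497070312, 85.63895416259766), 85.91438293457031)
0.33 [[247.0, 198.5], [332.3, 192.7], [243.2, 133.2]]
0.35 [[246.9, 197.6], [332.5, 191.8], [243.2, 133.1]]
0.37 [[246.8, 196.7], [332.7, 190.9], [243.2, 133.0]]
[[242.10000610351562, 133.60000610351562], [327.5, 127.5], [332.1000061035156, 191.5], [246.6999969482422, 197.60000610351562]]
[(2505, [0.9487, 0.5198], [77.0, 45.0]), (335, [0.5806, 0.5268], [65.0, 178.0]), (329, [0.6037, 0.3654], [127.0, 169.0]), (254, [0.5565, -0.2736], [371.0, 188.0]), (117, [0.2643, -0.0226], [275.0, 303.0]), (58, [0.7286, -0.3942], [415.0, 125.0]), (42, [0.2631, -0.4663], [452.0, 304.0]), (42, [0.1971, -0.506], [470.0, 332.0]), (38, [0.195, 0.2771], [154.0, 331.0]), (27, [0.2602, 0.2186], [179.0, 304.0])]
37.7417
```

View pics/scene4.png

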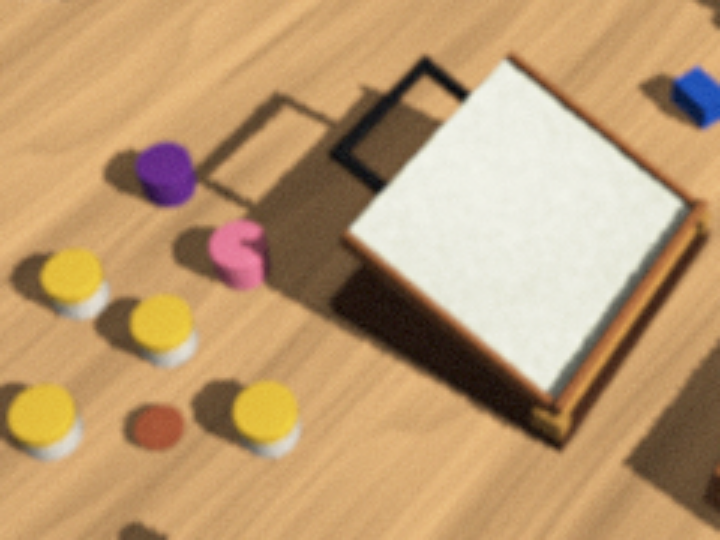

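The board rests at about 0.35 rad: its free edge is within 0.2 px of the prediction, and contact was felt. The four pots are still where I measured them. Now I'll take the first pot and weigh it.

```bash
cat >> h.py <<'E'
from scipy.spatial.transform import Rotation as Ro
TILT=(Ro.from_euler('z',YAW,degrees=True)*Ro.from_euler('y',20,degrees=True)*Ro.from_euler('x',180,degrees=True)).as_euler('xyz',degrees=True).tolist()
T=.35; TRAY=np.array([.3695,.2922,.004])
SLOTS=[(.045,-.06),(.045,.06),(-.045,0.)]; TS=[(.015,.027),(-.015,-.027)]
def fm(): return np.mean([(robot.pause(.03),robot.current_contact_force()[2])[1] for _ in range(6)])
def potjob(xy,nb,nt,yaw=0,zg=.030):
    fingers.gripper_to(.72,40); robot.move_to([*xy,.15],DN(yaw)); robot.pause(.15); f0=fm()
    if robot.line_to([*xy,zg],velocity=.2,f_stop=8): print("hit",robot.current_tool_pos()); return None
    fingers.gripper_to(0); g=robot.current_finger_gap()*85
    if g<40: print("missed, gap",g); fingers.gripper_to(.72); robot.line_to([*xy,.2]); return None
    robot.line_to([*xy,.22],velocity=.25); robot.pause(.3); f1=fm(); w=(f0-f1)/9.81*1000
    print("gap",round(g,1),"mass g",round(w),"t",robot.current_time_s())
    if robot.current_finger_gap()*85<40: print("dropped"); return None
    heavy=w>180
    if heavy:
        s=SLOTS[nb]; robot.move_to(face(T,*s,.13),TILT); robot.line_to(face(T,*s,.045),velocity=.2)
        c=robot.line_to(face(T,*s,.026),velocity=.03,f_stop=3); up=face(T,*s,.13); n=face(0.35,*s,0)
    else:
        s=TRAY[:2]+TS[nt]; robot.move_to([*s,.15],DN(yaw)); robot.line_to([*s,.05],velocity=.2)
        c=robot.line_to([*s,.030],velocity=.03,f_stop=3); up=[*s,.17]
    p=np.array(robot.current_tool_pos()); print("heavy" if heavy else "light","contact",c,"gap",robot.current_finger_gap()*85,"above face",(p-face(T,*s,0)).dot(face(T,0,0,1)-face(T,0,0,0)) if heavy else p[2])
    fingers.gripper_to(.66); robot.line_to(up,velocity=.2); print("t",robot.current_time_s())
    return heavy
E
python3 - <<'E'
from h import *
h=potjob([.5565,-.2735],0,0)
robot.move_to([.42,.1,.3],DN(4.2)); im=grab()
print([q for q in pots(im) if q[1][1]<.1]); cv2.imwrite("pics/top5.png",cv2.cvtColor(cv2.resize(im[90:310,110:440],(780,520)),cv2.COLOR_RGB2BGR))
E
```

```text
gap 44.3 mass g 64 t 41.9083
light contact True gap 44.08572044290351 above face 0.03619099495962078
t 46.3833
[(278, [0.3567, -0.2841], [378.0, 266.0]), (267, [0.4331, -0.3758], [413.0, 236.0]), (263, [0.4425, -0.2696], [371.0, 232.0]), (54, [0.7283, -0.3939], [414.0, 125.0]), (26, [0.1969, -0.5192], [475.0, 332.0])]
```

View pics/top5.png

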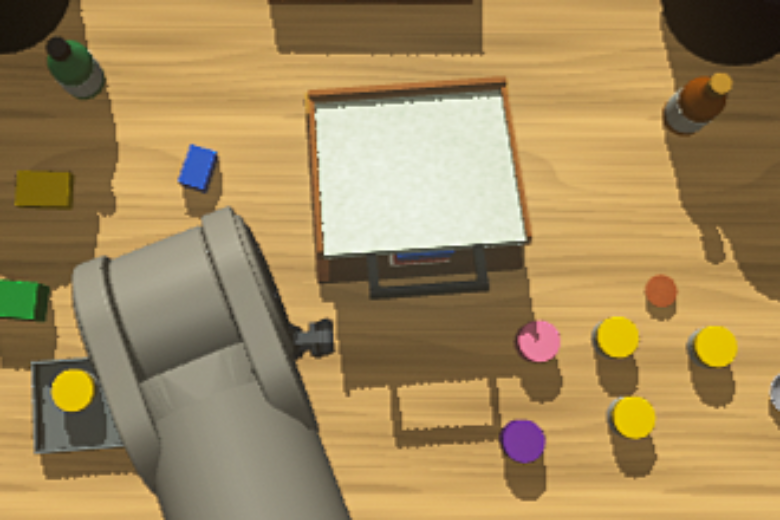

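The first pot was light (64 g) and stands in the tray at (72,390). The other three haven't moved, so I'll continue, looking again before each pick.

```bash
python3 - <<'E'
from h import *
nb,nt=0,1
for k in range(3):
    robot.move_to([.42,.05,.3],DN(4.2)); im=grab()
    c=[q for q in pots(im) if q[0]>150 and q[1][1]<-.19 and .28<q[1][0]<.62]; print([q[1] for q in c])
    if not c: break
    c.sort(key=lambda q:-q[1][0]); h=potjob(c[0][1],nb,nt)
    if h is None: break
    nb+=h; nt+=not h
robot.move_to([.35,-.25,.35],DN(4.2))
im=grab(); cv2.imwrite("pics/top6.png",cv2.cvtColor(cv2.resize(im[90:310,110:440],(780,520)),cv2.COLOR_RGB2BGR))
cv2.imwrite("pics/scene6.png",cv2.cvtColor(cv2.resize(grab("scene")[60:320,100:440],(780,596)),cv2.COLOR_RGB2BGR)); print(robot.current_time_s())
E
```

```text
[[0.3568, -0.2842], [0.4331, -0.3758], [0.4425, -0.2695]]
gap 44.3 mass g 52 t 52.15
light contact True gap 44.599732493760904 above face 0.03571817987437349
t 56.3917
[[0.3566, -0.2842], [0.4331, -0.3757]]
gap 44.2 mass g 297 t 62.1333
heavy contact True gap 44.58842194283294 above face 0.03301991565878331
t 65.575
[[0.3566, -0.284]]
gap 44.6 mass g 314 t 71.35
heavy contact True gap 44.222959209007186 above face 0.032446523484359266
t 75.025
76.8583
```

View pics/top6.png

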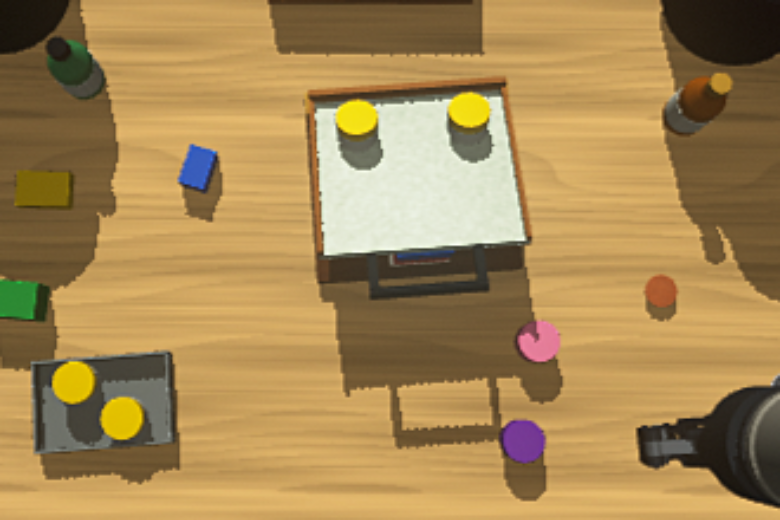

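View pics/scene6.png

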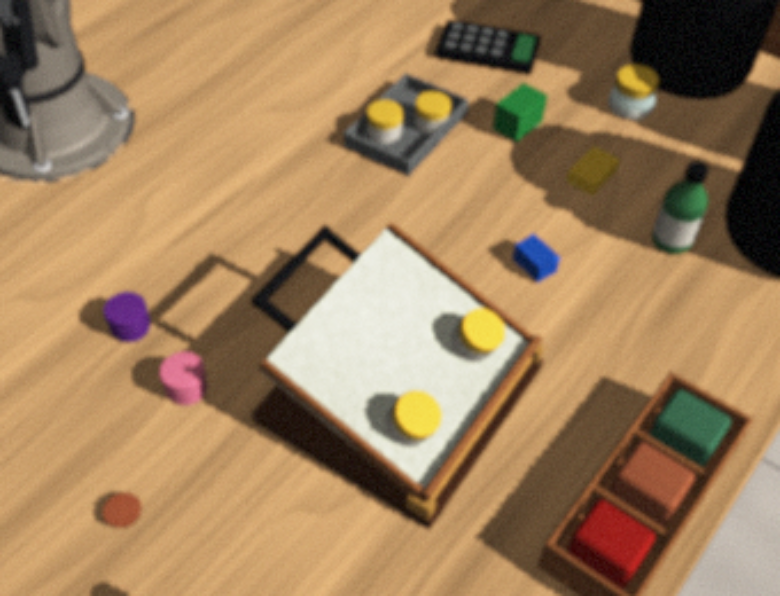

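Both heavy pots (297 and 314 g) sit on the board and both light pots are in the tray. The first tray pot's lid has shifted a little, from (72,390) to (73,382), so I'll check that it stands upright within the walls.

```bash
python3 - <<'E'
from h import *
robot.pause(1); im=grab(); s=grab("scene")
print([(q[0],(np.array(ray(*q[2],.038)[:2])-TRAY[:2]).round(4).tolist(),q[2]) for q in pots(im) if 100<q[2][0]<190 and q[2][1]>235])
for n,i in (("top",im),("scene",s)):
  for a,c,m in blobs(mask(i,*YEL),25):
    for z in (.036,.040): 
      p=ray(*c,z,n)[:2]-TRAY[:2]
      if abs(p).max()<.08: print(n,a,z,p.round(4))
  for a,c,m in blobs(mask(i,*YEL),25):
    # lid top in face coordinates: intersect ray with face plane z=.033
    c0=ray(*c,1.,n); c1=ray(*c,0.,n); f0=face(T,0,0,0); ax=[face(T,*e)-f0 for e in np.eye(3)]
    k=(.033-(c0-f0)@ax[2])/((c1-c0)@ax[2]); p=c0+k*(c1-c0)-f0
    if abs(p@ax[0])<.1 and abs(p@ax[1])<.11: print(n,"face xy",(p@ax[0]).round(4),(p@ax[1]).round(4))
a=cv2.resize(im[235:295,115:195],(600,450),interpolation=cv2.INTER_CUBIC)
cv2.imwrite("pics/tray.png",cv2.cvtColor(a,cv2.COLOR_RGB2BGR))
E
```

```text
[(271, [-0.0153, -0.0262], [161.0, 266.0]), (264, [0.022, 0.026], [141.0, 251.0])]
top 271 0.036 [-0.0165 -0.0265]
top 271 0.04 [-0.0164 -0.0273]
top 264 0.036 [0.0212 0.0273]
top 264 0.04 [0.0212 0.0262]
top face xy 0.0457 0.0608
top face xy 0.0455 -0.0596
scene 164 0.036 [-0.0124 -0.0265]
scene 164 0.04 [-0.0096 -0.0303]
scene 163 0.036 [0.0258 0.0281]
scene 163 0.04 [0.0284 0.024 ]
scene face xy 0.0467 -0.0602
scene face xy 0.0471 0.0607
```

View pics/tray.png

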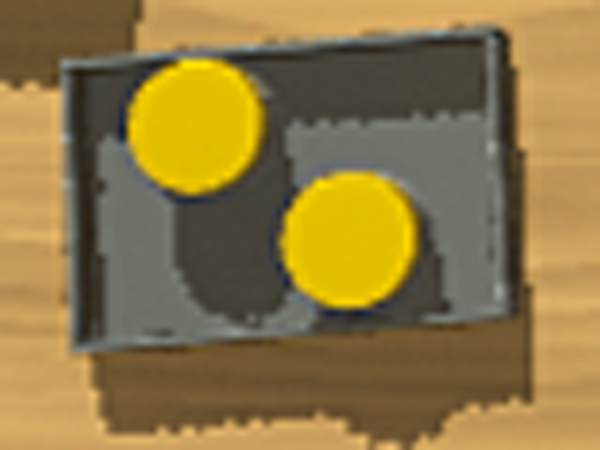

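The tray pots are upright. Their lid heights agree in both cameras, the lids are round, and the two pots are 65 mm apart, so neither is propped on the other. The board pots are at face x 0.046, y ±0.060. Handing in.

```bash
python3 -c "
from h import *
workorder.close_job(); print(robot.current_time_s())"
```

```text
the job is handed in; nothing more can be done
the job is handed in; nothing more can be done
```

The job is handed in, with the last clock reading before hand-in at about 77 s of the 210 s. Hand-in reports no verdict, so the results below rest on my own checks.

- **Board:** I raised it to about 1.34 rad and stacked red then blue on the pad. I then lowered it until contact was felt. The free edge in the top picture matched the prediction for 0.35 rad (20°) to within about 0.2 px. After stacking, blue measured about 4 mm off the pad centre and about 0.01 rad off square.
- **Pots:** Four were present. Two weighed 297 and 314 g and lie on the board at face x 0.046, y ±0.060 m, with both cameras agreeing. Two weighed 64 and 52 g and stand in the tray.
- **Disagreement:** After the second tray pot was set down, the first was found about 6 mm further over, close to the far wall. Both cameras show it upright and inside the tray.
- **Minor:** Contact in the tray came about 2 mm above the nominal height; both pots look upright there.
- **Bystanders:** Both perfume bottles are standing and the look-alikes were not moved. I noticed no knocked pot and no slack grip during the run.

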